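Load the battery pack into the radio and shut its flap

TASK

Push the orange battery pack along the bench, through the narrow gap between the two white cheeks of the green radio casing's battery bay, until it is fully home against the stop; then push the green battery flap fully shut behind it. Only push: the pack must stay flat on the bench, never lifted or tipped, and the screwdriver, pliers, saucer and parts box stay where they are.

Things in the scene. Friction and masses are not known exactly. Their poses are not given: they have to be found in the camera images.
- battery_pack: Loose flat battery pack, orange with dark cells and a black band: 108 mm long (its x), 88 mm wide (its y), 30 mm tall (32 mm at the band), about 0.4 kg. Origin at the centre of its underside; z up. It goes in long way first, either end leading. It starts on the bench on the -y side of the casing, its x axis at most 0.7 rad off the casing's.
- radio_casing: Open green half casing of a radio, fixed to the bench. Origin on the bench at the middle of the battery bay's mouth; x points straight into the bay (the push direction, within 0.2 rad of world +y), y to the left of that, z up. Outer size: x = 0 to 160 mm, y = -110 to 110 mm, walls 45 mm tall. The bay is open above and has no floor: the pack slides on the bench.
- bay_mouth (a point): Middle of the mouth, at the casing's origin, axes as the casing. The gap: two white cheeks 38 mm tall, 92 mm apart (casing y = -46 and 46 mm) from x = 14 to 80 mm; from x = 14 back to the mouth (x = 0) they flare to 104 mm apart.
- bay_home (a point): Point on the bench 60 mm into the bay on its centre line, where the pack's origin lies when home; axes as the casing. The white stop wall (34 mm tall) has its face at casing x = 114 mm: a home pack spans x = 6 to 114 mm, so its rear end is 6 mm inside the mouth.
- battery_flap (a joint): Angle of the green battery flap about its upright hinge, rad: 0 = shut across the mouth (hard end stop), 1.57 = standing straight out from the casing, 2.3 = widest. Starts at 1.75 to 2.1. Light hinge friction (0.03 N m) keeps it where it is left. The flap is a plate 110 mm long, 4 mm thick, 3 to 39 mm above the bench.
- flap_hinge (a point): On the hinge axis in the flap's mid-plane, 21 mm up, at casing x = -2 mm, y = -58 mm (the side away from the robot). Its axes turn with the flap: y runs from the hinge to the free edge, -x points out of the outer face (the one to push to shut it). When shut, its axes are the casing's.
- flap_edge (a point): Middle of the flap's free edge, 112 mm from the hinge axis, 21 mm above the bench.
- screwdriver: Bystander: red-handled screwdriver, 200 mm, lying on the bench; origin on the bench under it.
- pliers: Bystander: steel needle-nose pliers, about 160 mm long, 60 mm wide, 16 mm tall, lying on the bench beyond the back of the casing; origin on the bench under the pivot.
- saucer: Bystander: white ceramic saucer with screws, 124 mm across, 16 mm tall; origin under its centre.
- parts_box: Bystander: grey plastic parts box with its lid snapped shut, 116 x 176 x 57 mm; origin under its centre.
There are look-alikes about, which are no part of the job. Leave any blue or purple look-alike of the battery_pack alone.

How it is judged:
By the outcome, as a careful person would: the job done as asked, in the order asked, and still so for the second after the job is handed in, with the robot touching nothing.
It also fails if it takes over 72 s, if anything falls off the work surface, if the arm or the gripper's body presses on something with over 40 N, if the wrist force passes 120 N, or if a joint passes its speed limit or range.

ROBOT

A 6-joint arm with a two-finger parallel gripper is mounted at the origin on the work surface. World frame = base frame: x ahead of the robot, y to its left, z up, the work surface at z = 0. Lengths are in mm, angles in rad, forces in N, time in s.
With the tool pointing down it reaches from about 275 to 750 mm from the base axis. Payload 10.2 kg.
Tool frame: the origin (TCP) lies at the very end of the fingers, on their centre line; the grasp point (between the pads) lies 19 mm behind it (ctrl.tcp_to_grasp is the distance from the TCP to the grasp point, in mm); z points along the fingers, x is the direction in which the jaws open and shut, and the axes are right-handed (so a half turn about z gives the same grasp; the last joint's range is limited). The gripper opens to 85 mm and grips with 20 to 120 N. Pads are 22 mm wide; open, the fingers measure 114 mm over their backs; the gripper's body (76 mm by 85 mm) begins 54 mm behind the grasp point. The pads swing forward as they close: fully open they stand 13 mm farther back than shut.
Start: joints at [0.922, 0.313, 1.498, -0, 1.331, -0.223], TCP at [216.864, 478.123, 231.294] pointing down, gripper open.
Joint ranges: [-2.94, 2.94], [-0.97, 2.17], [0.19, 2.56], [-1.23, 4.37], [0.02, 3.11], [-2.88, 2.88]. Speed limits (rad/s): [2.39, 2.39, 3.01, 3.14, 3.14, 3.14].

INTERFACE

Orientations are given as a unit quaternion [w, x, y, z].
In Python, from rig import monitor, vision, order, ctrl gives the robot as it stands. The module is installed in compiled form; this text tells all that it offers.
- The arm moves only by the shell command python3 -m pendant 'ROWS' [FORCE]. ROWS is JSON, a list that holds one entry, the list of rows, each a list of 5 numbers: the closure, from -1 (fully open) to 1 (shut), then the shift along the world's x, y, z in m, then the turn about the world's z in degrees. In form: [[[fingers, dx, dy, dz, spin], ...]]. A call has 1 to 20 rows; each row is the pose to reach, as a shift and turn from the pose commanded when the call began; what a row does not reach only later rows make up. A row lasts 1/10 s, in which the tool goes at most 50 mm and 8.59 degrees, less where a joint would pass 70% of its speed; a pose out of reach is approached as far as the arm can. A call with a gripper value outside its range is refused whole. The fingers move at their own pace and stop on an object; FORCE is the grip in N (left out, the last holds). Time passes only in rows, so rows that repeat a pose let the fingers close. It gives the time, the measured TCP pose, the force and the opening at its end, in the units of the state.
- monitor.sense(): the state, without advancing time (a new reading comes with each control period).
- vision.capture(name): name is "side" or "top" or "wrist"; returns (picture, depth): 400x640x3 uint8, red, green, blue; 400x640 float32, mm along the optical axis (not along the pixel's ray), 0 where there is no reading.
- vision.camera_info(name): a dict with "fov_y" (degrees; the focal length in pixels is half the picture's height over the tangent of half this angle, whatever the lens; pixels are square), "cx", "cy" (the principal point, pixels), "R" (3x3) and "t" (3): a world point X has camera coordinates R X + t; the wrist camera has in their place "hand_eye" (4x4, takes a point from camera to tool coordinates, whose origin is the TCP and whose axes are the tool frame's). Camera axes: x right, y down, z forward; pixel columns grow to the right and rows downward; lengths in mm; the calibration is good to about 2 mm. A picture is of the moment at which its call begins: read the wrist's pose just before it. camera_info takes no time and is no camera call.
- order.finish_job(): hands the job in, once; it reports no verdict.
The state is a dict: "time_s": time; "joints": joint angles; "dq": joint speeds; "tau": joint torques, N m; "eef_pos": TCP position; "ee_rot": TCP orientation; "force": force on the tool from outside, world axes, zero at the start; "wrist_torque": the same for the moment, N m; "grip_width": opening from 0.0 (shut) to 1.0 (fully open).
Only numpy, scipy, OpenCV 4.12 (cv2) and the standard library are available. Lean on these libraries where they do the work, as an engineer would, in place of code of your own. Each camera call takes 0.05 s, during which the arm holds its last target.

## Working session

There is one attempt and no reset: what is moved stays moved. The work goes in short steps, Python scripts to look and compute and a shell command to move; the robot and the scene stay as the last step left them, time stands still between calls to the robot, and variables do not carry over. Pictures are saved under pics/ and viewed, and the job is handed in when it is done.

```bash
mkdir -p pics
cat > h.py <<'E'
import numpy as np, cv2
from rig import monitor, vision, order, ctrl
def cam(n):
    c=vision.camera_info(n); f=200/np.tan(np.radians(c["fov_y"])/2)
    return f,c
def ray(n,u,v,pose=None):
    f,c=cam(n); d=np.array([(u-c["cx"])/f,(v-c["cy"])/f,1.0])
    R=np.array(c["R"]);t=np.array(c["t"])
    return -R.T@t, R.T@d
def onplane(n,u,v,z):
    o,d=ray(n,u,v); return o+d*(z-o[2])/d[2]
def proj(n,X):
    f,c=cam(n); p=np.array(c["R"])@np.array(X,float)+np.array(c["t"]); return p[0]/p[2]*f+c["cx"],p[1]/p[2]*f+c["cy"]
def tri(n1,p1,n2,p2):
    o1,d1=ray(n1,*p1);o2,d2=ray(n2,*p2)
    A=np.stack([d1,-d2],1); s=np.linalg.lstsq(A,o2-o1,rcond=None)[0]
    a=o1+d1*s[0];b=o2+d2*s[1]; return (a+b)/2,np.linalg.norm(a-b)
def snap(n,name):
    im,d=vision.capture(n); cv2.imwrite(f"pics/{name}.png",im[:,:,::-1]); np.save(f"pics/{name}_d.npy",d); return im,d
E
python3 - <<'E'
from h import *
print(monitor.sense())
for n in("top","side"): snap(n,n+"0"); print(vision.camera_info(n))
print(vision.camera_info("wrist"))
E
```

```text
{'time_s': 0.0, 'joints': array([ 9.21588928e-01,  3.13412988e-01,  1.49846487e+00,  2.62067018e-05,
        1.33101706e+00, -2.23373256e-01]), 'dq': array([-0.0007029 , -0.00026347,  0.00093952,  0.00015877, -0.00091042,
        0.00036184]), 'tau': array([-2.54028446e-04, -4.12265754e+01, -2.59743744e+01, -2.03449172e-04,
        4.17023824e-03,  1.88709276e-05]), 'eef_pos': array([216.6912912 , 477.89646566, 230.74356133]), 'ee_rot': array([ 2.10767627e-04,  8.40561021e-01,  5.41716482e-01, -6.16208988e-04]), 'force': array([-0.3561346 ,  0.50403118, -0.90481192]), 'wrist_torque': array([-0.03336926, -0.0467426 ,  0.01754868]), 'grip_width': 1.0039400296039964}
{'fov_y': 57.22388883121819, 'cx': 312.4649927552667, 'cy': 197.38082043011906, 'R': array([[ 0.01211076, -0.99964573, -0.02370103],
       [-0.99287058, -0.00921102, -0.11884094],
       [ 0.11858053,  0.02497131, -0.99263039]]), 't': array([-83.4858471 , 537.29031367, 983.79767863])}
{'fov_y': 46.01406409026821, 'cx': 320.235406444464, 'cy': 199.99085198304925, 'R': array([[ 9.58602372e-01, -2.84748020e-01, -2.40498796e-04],
       [-1.55760885e-01, -5.23660605e-01, -8.37566784e-01],
       [ 2.38369544e-01,  8.02930966e-01, -5.46334902e-01]]), 't': array([-562.87972178,   90.19649773, 1388.75129982])}
{'fov_y': 71.04869519070596, 'cx': 316.5624819754378, 'cy': 200.14635355436417, 'hand_eye': array([[ 9.99999774e-01,  5.05483956e-04,  4.44239198e-04,
        -9.38661858e-01],
       [-6.16818693e-04,  9.52435043e-01,  3.04741052e-01,
        -7.95886795e+01],
       [-2.69067267e-04, -3.04741257e-01,  9.52435139e-01,
        -1.43473147e+02],
       [ 0.00000000e+00,  0.00000000e+00,  0.00000000e+00,
         1.00000000e+00]])}
```

View pics/top0.png

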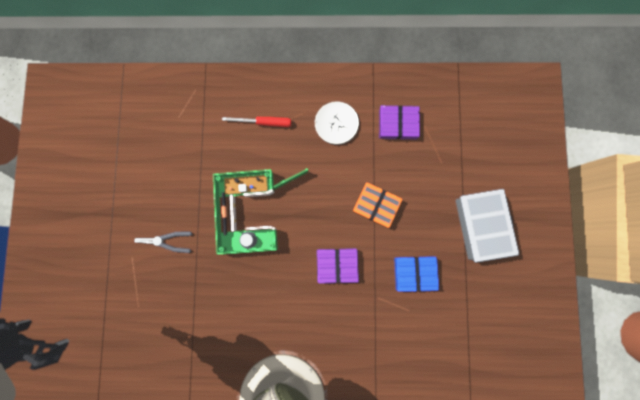

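View pics/side0.png

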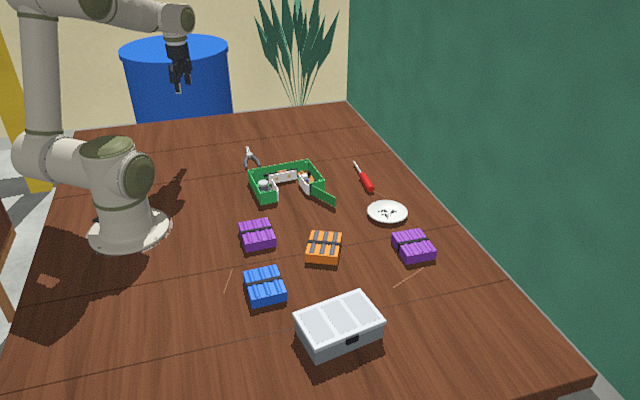

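Top view: the orange pack is at (379,205). Possible mix-ups are the purple packs at (337,266) and (400,122) and the blue one at (417,274). The green casing is at (245,212) with its mouth facing right, and the flap runs from (272,188) to (308,171). By the description the orange one is the pack; next I crop it and measure.

Run:
```python
from h import *
t=cv2.imread("pics/top0.png"); s=cv2.imread("pics/side0.png")
a=cv2.resize(t[150:280,200:420],None,fx=3.6,fy=3.6,interpolation=cv2.INTER_CUBIC); cv2.imwrite("pics/c_top.png",a)
b=cv2.resize(s[140:280,230:350],None,fx=4,fy=4,interpolation=cv2.INTER_CUBIC); cv2.imwrite("pics/c_side.png",b)
for n,im in(("top",t),("side",s)):
    h=cv2.cvtColor(im,cv2.COLOR_BGR2HSV)
    m=cv2.inRange(h,(8,150,150),(22,255,255)); m=cv2.morphologyEx(m,cv2.MORPH_CLOSE,np.ones((9,9)))
    k,lab,st,ce=cv2.connectedComponentsWithStats(m)
    for i in range(1,k):
        if st[i,4]>200:
            c=cv2.findContours((lab==i).astype(np.uint8),0,2)[0][0]; r=cv2.minAreaRect(c); print(n,st[i],ce[i],r)
            if n=="top":
                P=np.array([onplane("top",u,v,30)[:2] for u,v in cv2.boxPoints(r)]); print(P.round(1),P.mean(0),[np.linalg.norm(P[j]-P[j-1]) for j in range(4)],[np.arctan2(*(P[j]-P[j-1])[::-1]) for j in range(4)])
```

```text
top [ 352  182   51   46 1381] [377.04996379 204.54380883] ((377.0388488769531, 204.51849365234375), (41.35961151123047, 33.749786376953125), 25.463346481323242)
[[ 501.9 -184.5]
 [ 587.2 -224.8]
 [ 538.4 -327. ]
 [ 454.3 -286.2]] [ 520.42828175 -255.63139188] [np.float64(112.27959840287281), np.float64(94.26680070679491), np.float64(113.28499801525709), np.float64(93.50313446942471)] [np.float64(1.1326402543135095), np.float64(-0.44092449680615736), np.float64(-2.015765758565753), np.float64(2.6899206831929794)]
side [ 305  230   37   35 1055] [322.86161137 246.51184834] ((322.57696533203125, 246.3846435546875), (33.98551940917969, 33.117271423339844), 7.125016689300537)
```

View pics/c_top.png

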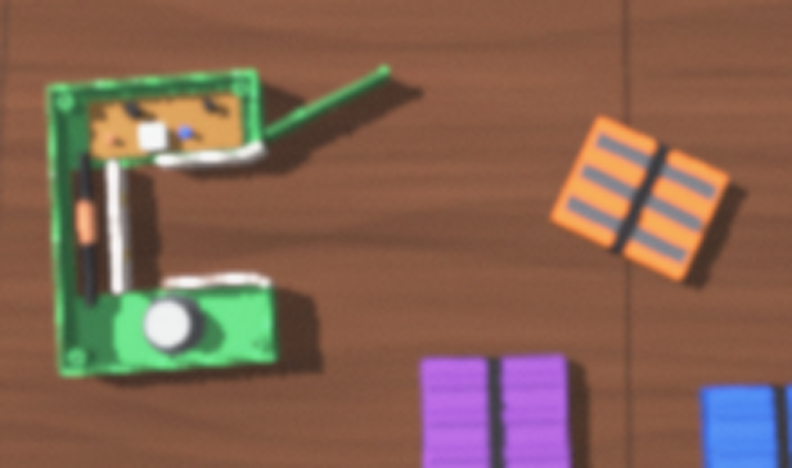

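View pics/c_side.png

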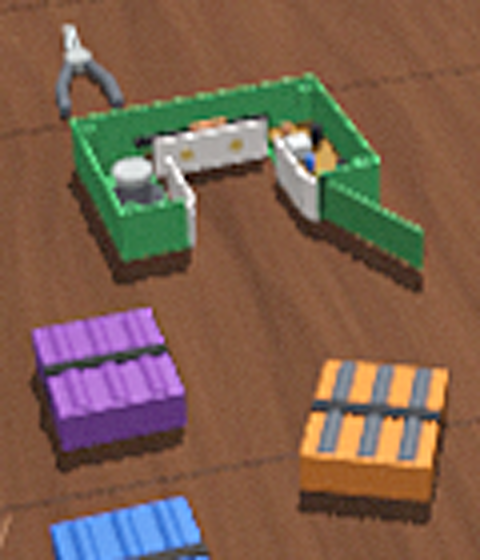

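The crops confirm one orange pack with dark cells and a black band, in crop around (640,200). The casing's mouth is clear and the flap stands open. Now the coarse casing and flap geometry.

Run:
```python
from h import *
P={k:onplane("top",200+u/3.6,150+v/3.6,z)[:2] for k,(u,v,z) in dict(ff=(260,68,45),fn=(276,362,45),bf=(46,86,45),bn=(60,377,45),hin=(264,137,39),edge=(388,68,39),chF=(264,147,38),chN=(270,277,38)).items()}
for k in P: print(k,P[k].round(1))
a=P["fn"]-P["ff"]; print(np.linalg.norm(a)); 
x=(P["ff"]-P["bf"]+P["fn"]-P["bn"])/-2; print("depth",np.linalg.norm(x),"yaw",np.arctan2(x[1],x[0]), "yaw from front",np.arctan2(-a[0],a[1]), np.arctan2(a[1],a[0])-np.pi/2)
print("mouth",(P["ff"]+P["fn"])/2)
e=P["edge"]-P["hin"]; print("flap len",np.linalg.norm(e),np.arctan2(e[1],e[0]))
# triangulate checks
for nm,pt,ps in (("flapedge top",(388,68),(423,232)),("fn corner",(276,362),(118,238)),("bn",(60,377),(72,120)),("ff",(260,68),(381,157)),
 ("bf",(46,86),(312,76))):
    print(nm,tri("top",(200+pt[0]/3.6,150+pt[1]/3.6),"side",(230+ps[0]/4,140+ps[1]/4)))
for nm,pt,ps in (("packA",(601,115),(448,368)),("packB",(732,178),(436,466)),("packC",(684,284),(303,458)),("packD",(551,216),(327,360))):
    print(nm,tri("top",(200+pt[0]/3.6,150+pt[1]/3.6),"side",(230+ps[0]/4,140+ps[1]/4)))
```

```text
ff [614.7  34.1]
fn [391.6  16.5]
bf [599.4 198.8]
bn [378.4 178.4]
hin [562.1  30.5]
edge [616.6 -64. ]
chF [554.5  30.4]
chN [455.1  23.4]
223.8300388051787
depth 163.92626484319052 yaw 1.6577426336296943 yaw from front 1.649566954224744 -4.6336183529548425
mouth [503.15372125  25.27077675]
flap len 109.04166010263435 -1.0473425669116143
flapedge top (array([617.38167658, -64.20367758,  40.16659742]), np.float64(1.9467363947331395))
fn corner (array([392.08284545,  18.70719117,  24.88781057]), np.float64(2.0842331688556532))
bn (array([381.39083815, 177.14759506,  47.37835456]), np.float64(5.855087493867077))
ff (array([613.49256141,  32.81893076,  53.52727064]), np.float64(0.9232228274753554))
bf (array([600.23893327, 198.70704634,  44.88185648]), np.float64(1.58097992028955))
packA (array([ 582.74981521, -228.01986333,   34.15181078]), np.float64(1.2288303859603313))
packB (array([ 537.6665074 , -327.66611387,   34.98976683]), np.float64(6.837369237209092))
packC (array([ 457.10185889, -290.80158069,   31.71003959]), np.float64(7.155152627510782))
packD (array([ 504.92671386, -189.95214608,   30.51776233]), np.float64(1.2829661792017313))
```

Coarse result: casing mouth about (503,25), yaw about 1.655, flap about 2.0 rad. The pack centre is about (520,-256) with heading about 1.13. My plan is to use the partly closed gripper as a flat two-point pusher square to the bay. First, a wrist look from between the two.

```bash
python3 -m pendant '[[[-0.2,0.288,-0.558,0.05,-61],[-0.2,0.288,-0.558,0.05,-61],[-0.2,0.288,-0.558,0.05,-61],[-0.2,0.288,-0.558,0.05,-61],[-0.2,0.288,-0.558,0.05,-61],[-0.2,0.288,-0.558,0.05,-61],[-0.2,0.288,-0.558,0.05,-61],[-0.2,0.288,-0.558,0.05,-61],[-0.2,0.288,-0.558,0.05,-61],[-0.2,0.288,-0.558,0.05,-61],[-0.2,0.288,-0.558,0.05,-61],[-0.2,0.288,-0.558,0.05,-61],[-0.2,0.288,-0.558,0.05,-61],[-0.2,0.288,-0.558,0.05,-61],[-0.2,0.288,-0.558,0.05,-61],[-0.2,0.288,-0.558,0.05,-61],[-0.2,0.288,-0.558,0.05,-61],[-0.2,0.288,-0.558,0.05,-61]]]'
cat >> h.py <<'E'
def quat2R(q):
    w,x,y,z=q/np.linalg.norm(q)
    from scipy.spatial.transform import Rotation as Ro
    return Ro.from_quat([x,y,z,w]).as_matrix()
def wsnap(name):
    s=monitor.sense(); im,d=vision.capture("wrist"); cv2.imwrite(f"pics/{name}.png",im[:,:,::-1])
    np.savez(f"pics/{name}.npz",R=quat2R(np.array(s["ee_rot"])),p=np.array(s["eef_pos"]),d=d); return s
def wray(name,u,v):
    f,c=cam("wrist"); z=np.load(f"pics/{name}.npz"); H=np.array(c["hand_eye"])
    d=H[:3,:3]@np.array([(u-c["cx"])/f,(v-c["cy"])/f,1.0]); return z["R"]@H[:3,3]+z["p"], z["R"]@d
def wplane(name,u,v,zz):
    o,d=wray(name,u,v); return o+d*(zz-o[2])/d[2]
def wproj(name,X):
    f,c=cam("wrist"); z=np.load(f"pics/{name}.npz"); H=np.array(c["hand_eye"])
    q=H[:3,:3].T@(z["R"].T@(np.array(X,float)-z["p"])-H[:3,3]); return q[0]/q[2]*f+c["cx"],q[1]/q[2]*f+c["cy"]
E
python3 -c "
from h import *
s=wsnap('w1');print(s['eef_pos'],s['ee_rot'],s['time_s'],s['grip_width'])"
```

```text
time_s: 1.9
eef_pos: [504.7, -79.1, 281.5]
ee_rot: [0.0, 0.999, 0.041, 0.0]
force: [0.9, 0.2, -0.2]
grip_width: 0.604
[504.67211743 -79.09089685 281.50706508] [4.81236195e-05 9.99171094e-01 4.07075771e-02 1.23560554e-04] 1.9 0.6038878141964592
```

View pics/w1.png

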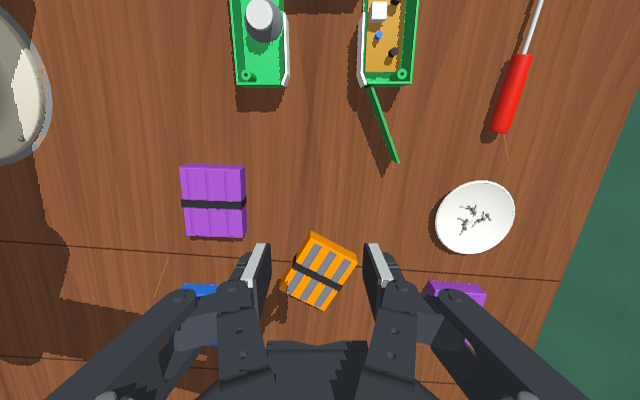

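Wrist view w1: the orange pack is at (321,270) between the fingers. The casing front edge runs from (236,86) to (411,85), the cheek tips are near (287,84) and (361,84), and the flap goes from (368,88) to (397,162). I zoom in for exact pixels.

Run:
```python
from h import *
t=cv2.imread("pics/w1.png")
cv2.imwrite("pics/w1a.png",cv2.resize(t[0:170,225:425],None,fx=3.5,fy=3.5,interpolation=cv2.INTER_CUBIC))
cv2.imwrite("pics/w1b.png",cv2.resize(t[225:315,275:365],None,fx=5,fy=5,interpolation=cv2.INTER_CUBIC))
```

```text
(no output)
```

View pics/w1a.png

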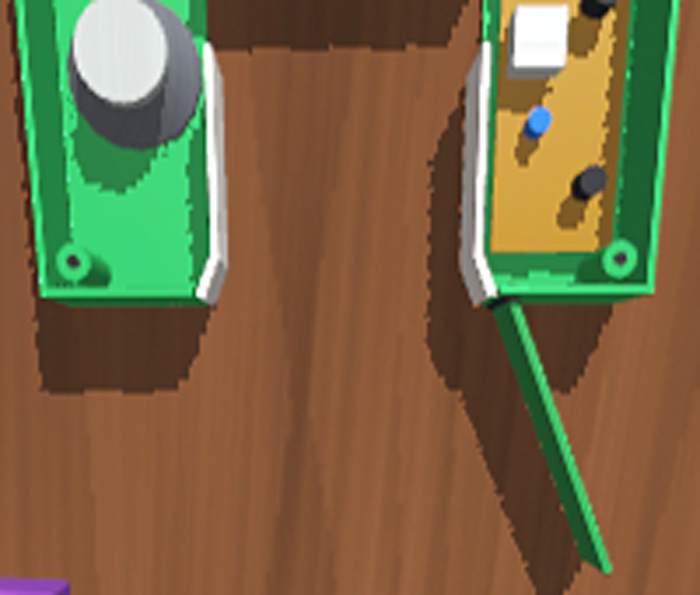

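View pics/w1b.png

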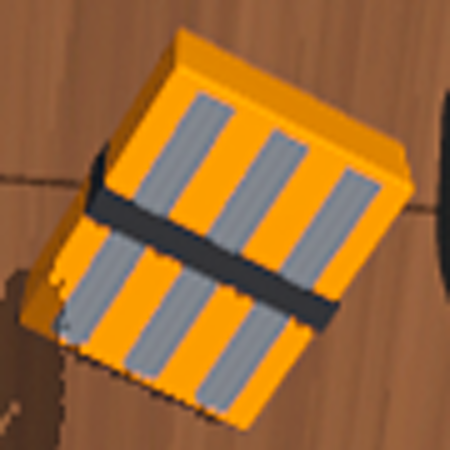

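Run:
```python
from h import *
A=lambda u,v,z:wplane("w1",225+u/3.5,v/3.5,z)[:2]
B=lambda u,v,z:wplane("w1",275+u/5,225+v/5,z)[:2]
L=A(40,297,45);R=A(655,292,45);print(L,R,np.linalg.norm(L-R)); a=R-L; print("yaw",np.arctan2(a[1],a[0])+np.pi/2,"mouth",(L+R)/2)
print("cheek straight top in:",A(217,262,38),A(472,258,38), A(206,45,38),A(484,45,38))
h=A(505,300,39);e=A(608,570,39);print("flap",h,e,np.linalg.norm(e-h),np.arctan2(*(e-h)[::-1]))
f1=B(180,65,30);f2=B(412,188,30);r=B(245,430,30)
print(f1,f2,r,np.linalg.norm(f2-f1),np.linalg.norm(r-f2),np.arctan2(*(f2-f1)[::-1])+np.pi/2,np.arctan2(*(f2-r)[::-1]),"centre",(f1+r)/2)
# height checks top vs wrist
for nm,pt,pw in (("packfl",onplane,0),): pass
def tri2(pt,pw):
    o1,d1=ray("top",*pt);o2,d2=wray("w1",*pw); s=np.linalg.lstsq(np.stack([d1,-d2],1),o2-o1,rcond=None)[0]; a=o1+d1*s[0];b=o2+d2*s[1]; return (a+b)/2,np.linalg.norm(a-b)
print(tri2((200+551/3.6,150+216/3.6),(275+180/5,225+65/5)))
print(tri2((200+601/3.6,150+115/3.6),(275+412/5,225+188/5)))
print(tri2((200+388/3.6,150+68/3.6),(225+608/3.5,570/3.5)))
print(tri2((200+276/3.6,150+362/3.6),(225+40/3.5,297/3.5)))
print(tri2((200+260/3.6,150+68/3.6),(225+655/3.5,292/3.5)))
```

```text
[393.4630446   20.84615103] [613.51324148  40.59890755] 220.93496903014716
yaw 1.6603211616301166 mouth [503.48814304  30.72252929]
cheek straight top in: [455.5830405   38.32600985] [547.53258173  47.21405979] [448.44926177 105.99856803] [543.01262999 113.75342964]
flap [561.23646384  34.09582797] [615.75487107 -61.13290231] 109.73043240641532 -1.0508432161282
[ 503.31409408 -189.54470636] [ 580.31083941 -226.38199707] [ 535.59904138 -323.21539636] 85.35505127564338 106.65763968297257 1.1245559114207162 1.1382228922525783 centre [ 519.45656773 -256.38005136]
(array([ 503.83930904, -189.79790351,   29.71469233]), np.float64(1.0607099655395542))
(array([ 582.46930371, -229.09302494,   25.20043848]), np.float64(2.2541120829421994))
(array([619.52582902, -63.30611264,  25.86583587]), np.float64(0.6068044688885984))
(array([390.81502062,  19.70268067,  33.3512731 ]), np.float64(3.7600425009871956))
(array([620.8526206 ,  40.66908101,  18.23279612]), np.float64(5.922782467537923))
```

Wrist and top agree: mouth (503,29.5), yaw 1.66, pack (519.5,-256.4) at heading 1.13, heights 25–30 mm as expected. Next I go down behind the pack with one finger behind its rear right corner, and push to turn it straight.

```bash
python3 -m pendant '[[[-0.2,-0.002,-0.05,0,0.4],[-0.2,-0.002,-0.1,0,0.4],[-0.2,-0.002,-0.15,0,0.4],[-0.2,-0.002,-0.2,0,0.4],[-0.2,-0.002,-0.25,0,0.4],[-0.2,-0.002,-0.284,0,0.4],[-0.2,-0.002,-0.284,0,0.4],[-0.2,-0.002,-0.284,-0.05,0.4],[-0.2,-0.002,-0.284,-0.1,0.4],[-0.2,-0.002,-0.284,-0.15,0.4],[-0.2,-0.002,-0.284,-0.2,0.4],[-0.2,-0.002,-0.284,-0.24,0.4],[-0.2,-0.002,-0.284,-0.265,0.4],[-0.2,-0.002,-0.284,-0.271,0.4],[-0.2,-0.002,-0.284,-0.271,0.4]]]'
python3 -c "
from h import *
s=wsnap('w2');snap('top','top2')"
```

```text
time_s: 3.45
eef_pos: [503.1, -363.3, 10.5]
ee_rot: [-0.0, 0.999, 0.044, -0.0]
force: [-0.1, -0.6, -0.4]
grip_width: 0.598
```

View pics/w2.png

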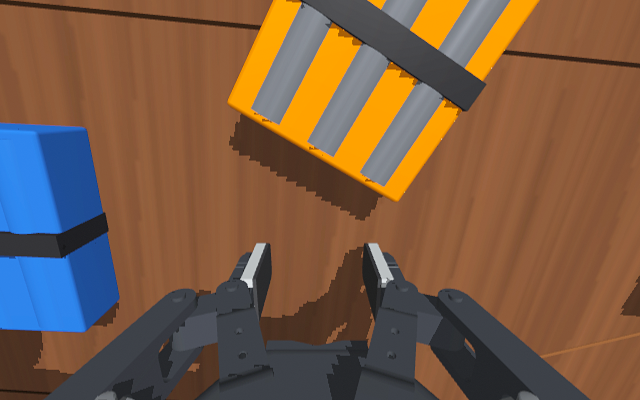

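View pics/top2.png

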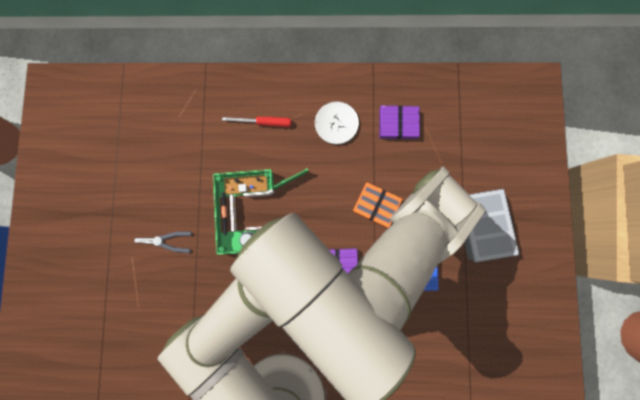

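w2: the rear right corner of the pack at (400,200) lies ahead of the right finger at (385,260), and the fingers are clear of the blue pack. Pushing slowly.

```bash
python3 -m pendant '[[[-0.2,0.002,0.01,0,0],[-0.2,0.002,0.02,0,0],[-0.2,0.002,0.026,0,0],[-0.2,0.002,0.031,0,0],[-0.2,0.002,0.036,0,0],[-0.2,0.002,0.041,0,0],[-0.2,0.002,0.046,0,0],[-0.2,0.002,0.051,0,0],[-0.2,0.002,0.056,0,0],[-0.2,0.002,0.061,0,0],[-0.2,0.002,0.061,0,0]]]'
python3 -c "
from h import *
s=wsnap('w3')"
```

```text
time_s: 4.65
eef_pos: [504.7, -301.9, 10.1]
ee_rot: [-0.0, 0.999, 0.044, -0.0]
force: [0.2, 0.0, -0.7]
grip_width: 0.601
```

View pics/w3.png

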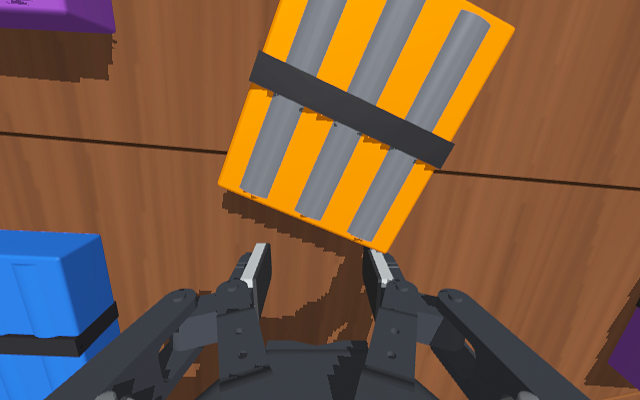

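w3: the corner at (387,250) is on the right finger and the rear face slopes about 21°, so the pack is turning. I keep going.

```bash
python3 -m pendant '[[[-0.2,0.001,0.005,0,0],[-0.2,0.002,0.01,0,0],[-0.2,0.003,0.015,0,0],[-0.2,0.004,0.02,0,0],[-0.2,0.005,0.025,0,0],[-0.2,0.005,0.03,0,0],[-0.2,0.005,0.03,0,0]]]'
python3 -c "
from h import *
s=wsnap('w4')"
```

```text
time_s: 5.4
eef_pos: [509.9, -272.0, 10.3]
ee_rot: [-0.0, 0.999, 0.044, -0.0]
force: [-0.2, 0.1, -1.0]
grip_width: 0.601
```

View pics/w4.png

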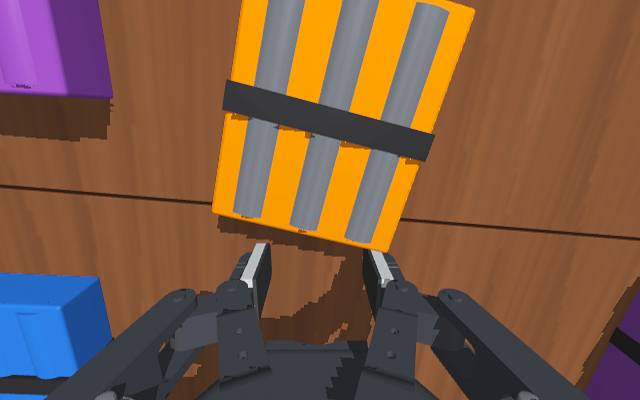

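w4: the slope is now about 12°, from (213,212) to (388,250), and the left finger will meet the face when flush. Continuing.

```bash
python3 -m pendant '[[[-0.2,0,0.005,0,0],[-0.2,0,0.01,0,0],[-0.2,0,0.015,0,0],[-0.2,0,0.02,0,0],[-0.2,0,0.025,0,0],[-0.2,0,0.03,0,0],[-0.2,0,0.035,0,0],[-0.2,0,0.035,0,0]]]'
python3 -c "
from h import *
s=wsnap('w5')"
```

```text
time_s: 6.25
eef_pos: [509.8, -237.1, 10.3]
ee_rot: [-0.0, 0.999, 0.044, -0.0]
force: [-0.3, 0.3, -0.1]
grip_width: 0.595
```

View pics/w5.png

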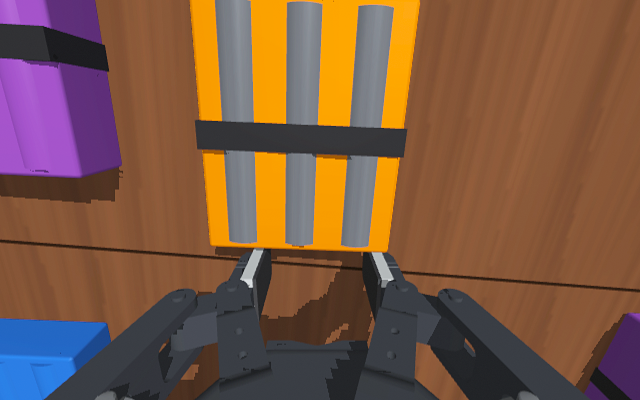

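w5: the pack is almost flush, with its rear edge from (210,247) to (389,251). I measure its position against the centre line.

```bash
cat >> h.py <<'E'
M=np.array([503.,29.5]); TH=1.66
def cas(p):
    d=np.array(p[:2])-M; c,s=np.cos(TH),np.sin(TH); return np.array([d@[c,s],d@[-s,c]])
E
python3 - <<'E'
from h import *
im=cv2.imread("pics/w5.png");h=cv2.cvtColor(im,cv2.COLOR_BGR2HSV)
m=cv2.inRange(h,(10,180,150),(24,255,255))
# side edges rows
for v in (30,60,200,230):
    us=np.where(m[v])[0]; print(v,us.min(),us.max(),[cas(wplane("w5",u,v,30)).round(1) for u in (us.min(),us.max())])
for u in (220,270,330,380):
    vs=np.where(m[:,u])[0]; print(u,vs.max(),cas(wplane("w5",u,vs.max(),30)).round(1))
print(cas(monitor.sense()["eef_pos"]))
E
```

```text
30 192 416 [array([-158.2,   66.9]), array([-158.3,  -20.1])]
60 194 412 [array([-168.8,   67.5]), array([-168.8,  -19.7])]
200 206 393 [array([-227.6,   69.8]), array([-227.6,  -16.9])]
230 209 389 [array([-242.7,   70.2]), array([-242.7,  -16.3])]
220 246 [-251.2   65.8]
270 247 [-251.8   41.4]
330 250 [-253.4   11.9]
380 251 [-253.9  -12.7]
[-266.36134021   17.09916045]
```

The pack sits 25 mm left of the centre line with heading -2.2°. I will re-centre the pusher on the rear face and drive the pack through a gentle S-curve, with its centre always moving along its own heading. First, the waypoints.

```bash
cat > plan.py <<'E'
from h import *
def plan(c,phi,segs,off=66.5,lat=0,ds=8,p0=None,spin0=0):
    """segs: (length, end heading). prints shift from p0 (m) & spin deg (rel to spin0)"""
    c=np.array(c,float); k,s=np.cos(TH),np.sin(TH); Rc=np.array([[k,-s],[s,k]])
    out=[]
    def emit():
        t=c-off*np.array([np.cos(phi),np.sin(phi)])+lat*np.array([-np.sin(phi),np.cos(phi)])
        w=M+Rc@t; sh=(w-p0)/1000; out.append((round(sh[0],4),round(sh[1],4),round(np.degrees(phi-spin0),1))); 
    emit()
    for L,pe in segs:
        n=max(1,round(L/ds)); p_s=phi
        for i in range(n):
            ph0=phi; phi=p_s+(pe-p_s)*(i+1)/n; m=(ph0+phi)/2
            c=c+L/n*np.array([np.cos(m),np.sin(m)]); emit()
    print("end",c,phi)
    for o in out: print(o)
E
python3 - <<'E'
from plan import *
s=monitor.sense(); R=quat2R(np.array(s["ee_rot"])); yaw=np.arctan2(R[1,0],R[0,0])-(TH-np.pi/2); print(s["eef_pos"],yaw)
plan((-198.5,25),-0.038,[(45,-.33),(20,-.33),(58,0)],p0=np.array(s["eef_pos"][:2]),spin0=yaw)
E
```

```text
[ 509.69773703 -237.32557067   10.22263033] -0.001343663643505591
end [-78.5331282    0.82984608] 0.0
(np.float64(-0.0105), np.float64(0.0005), np.float64(-2.1))
(np.float64(-0.0139), np.float64(0.0079), np.float64(-4.9))
(np.float64(-0.017), np.float64(0.0155), np.float64(-7.7))
(np.float64(-0.0197), np.float64(0.0232), np.float64(-10.5))
(np.float64(-0.022), np.float64(0.031), np.float64(-13.3))
(np.float64(-0.024), np.float64(0.0389), np.float64(-16.0))
(np.float64(-0.0255), np.float64(0.0469), np.float64(-18.8))
(np.float64(-0.0231), np.float64(0.0567), np.float64(-18.8))
(np.float64(-0.0208), np.float64(0.0664), np.float64(-18.8))
(np.float64(-0.0159), np.float64(0.0738), np.float64(-16.1))
(np.float64(-0.0114), np.float64(0.0814), np.float64(-13.4))
(np.float64(-0.0073), np.float64(0.0893), np.float64(-10.7))
(np.float64(-0.0035), np.float64(0.0973), np.float64(-8.0))
(np.float64(-0.0002), np.float64(0.1055), np.float64(-5.3))
(np.float64(0.0028), np.float64(0.1138), np.float64(-2.6))
(np.float64(0.0054), np.float64(0.1223), np.float64(0.1))
```

```bash
python3 -m pendant '[[[-0.2,0,-0.012,0,0],[-0.2,-0.006,-0.012,0,-2.1],[-0.2,-0.0105,-0.008,0,-2.1],[-0.2,-0.0105,0.0005,0,-2.1],[-0.2,-0.012,0.004,0,-3.5],[-0.2,-0.014,0.008,0,-4.9],[-0.2,-0.0155,0.0117,0,-6.3],[-0.2,-0.017,0.0155,0,-7.7],[-0.2,-0.0184,0.0193,0,-9.1],[-0.2,-0.0197,0.0232,0,-10.5],[-0.2,-0.0208,0.0271,0,-11.9],[-0.2,-0.022,0.031,0,-13.3],[-0.2,-0.023,0.035,0,-14.6],[-0.2,-0.024,0.039,0,-16],[-0.2,-0.0255,0.047,0,-18.8],[-0.2,-0.024,0.052,0,-18.8],[-0.2,-0.023,0.057,0,-18.8],[-0.2,-0.022,0.062,0,-18.8],[-0.2,-0.021,0.0665,0,-18.8],[-0.2,-0.021,0.0665,0,-18.8]]]'
cat > meas.py <<'E'
from h import *
def measure(n):
    s=wsnap(n); im=cv2.imread(f"pics/{n}.png");h=cv2.cvtColor(im,cv2.COLOR_BGR2HSV)
    m=cv2.inRange(h,(10,180,150),(24,255,255)); m[260:]=0
    L=[];Rr=[]
    for v in range(20,235,5):
        us=np.where(m[v])[0]
        if len(us)>60:
            if us.min()>3: L.append(cas(wplane(n,us.min(),v,30)))
            if us.max()<636: Rr.append(cas(wplane(n,us.max(),v,30)))
    E=[]
    for u in range(0,640,6):
        vs=np.where(m[:,u])[0]
        if len(vs)>40 and vs.max()<258: E.append(cas(wplane(n,u,vs.max(),30)))
    E=np.array(E);L=np.array(L);Rr=np.array(Rr)
    np.set_printoptions(suppress=True,precision=1)
    R=quat2R(np.array(s["ee_rot"])); print("tcp",cas(s["eef_pos"]),"yaw",round(float(np.arctan2(R[1,0],R[0,0])-(TH-np.pi/2)),4),"t",s["time_s"],"F",s["force"])
    for nm,a in(("L",L),("R",Rr)):
        if len(a)<3: continue
        b=cv2.fitLine(a.astype(np.float32),cv2.DIST_HUBER,0,.01,.01).ravel(); b[:2]*=np.sign(b[0]); print(nm,len(a),"dir",np.round(np.arctan2(b[1],b[0]),4),"pt",b[2:])
    b=cv2.fitLine(E.astype(np.float32),cv2.DIST_HUBER,0,.01,.01).ravel(); b[:2]*=np.sign(b[1]); print("rear normal",np.round(np.arctan2(-b[0],b[1]),4),b[2:],"ends",E[0],E[-1])
E
python3 -c "
from meas import *
measure('w6')"
```

```text
time_s: 8.3
eef_pos: [489.1, -170.7, 10.3]
ee_rot: [-0.0, 0.993, -0.12, 0.0]
force: [-0.3, 0.1, -0.5]
grip_width: 0.6
tcp [-198.2   31.7] yaw -0.3293 t 8.3 F [-0.3  0.1 -0.5]
L 37 dir -0.3281 pt [-114.7   48.8]
R 37 dir -0.3295 pt [-148.   -31.5]
rear normal -0.3336 [-191.8   14.7] ends [-86.2  39.3] [-115.   -43.1]
```

View pics/w6.png

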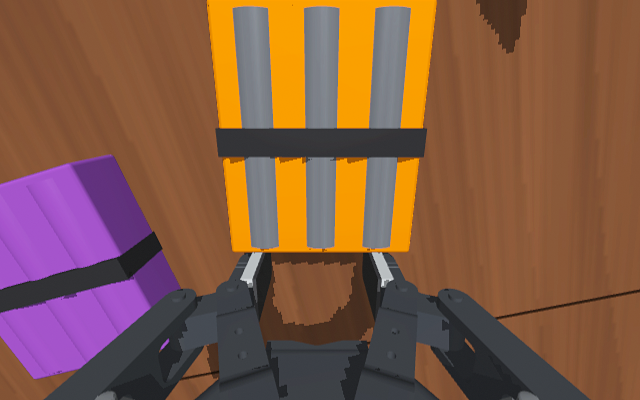

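The pack follows the pusher exactly: centre (-136,10.4), heading -0.329. Next is the second half of the S.

Run:
```python
from plan import *
s=monitor.sense()
plan((-136.3,10.4),-0.3293,[(63,0)],off=65.3,ds=4.5,p0=np.array(s["eef_pos"][:2]),spin0=-.3293)
```

```text
end [-74.43102042   0.12021045] 0.0
(np.float64(0.0003), np.float64(0.0003), np.float64(0.0))
(np.float64(0.0028), np.float64(0.0044), np.float64(1.3))
(np.float64(0.0052), np.float64(0.0085), np.float64(2.7))
(np.float64(0.0076), np.float64(0.0126), np.float64(4.0))
(np.float64(0.0098), np.float64(0.0168), np.float64(5.4))
(np.float64(0.0119), np.float64(0.0211), np.float64(6.7))
(np.float64(0.0139), np.float64(0.0254), np.float64(8.1))
(np.float64(0.0159), np.float64(0.0297), np.float64(9.4))
(np.float64(0.0177), np.float64(0.0341), np.float64(10.8))
(np.float64(0.0194), np.float64(0.0385), np.float64(12.1))
(np.float64(0.021), np.float64(0.043), np.float64(13.5))
(np.float64(0.0225), np.float64(0.0475), np.float64(14.8))
(np.float64(0.0239), np.float64(0.0521), np.float64(16.2))
(np.float64(0.0252), np.float64(0.0566), np.float64(17.5))
(np.float64(0.0264), np.float64(0.0612), np.float64(18.9))
```

```bash
python3 -m pendant '[[[-0.2,0.0028,0.0044,0,1.3],[-0.2,0.0052,0.0085,0,2.7],[-0.2,0.0076,0.0126,0,4],[-0.2,0.0098,0.0168,0,5.4],[-0.2,0.0119,0.0211,0,6.7],[-0.2,0.0139,0.0254,0,8.1],[-0.2,0.0159,0.0297,0,9.4],[-0.2,0.0177,0.0341,0,10.8],[-0.2,0.0194,0.0385,0,12.1],[-0.2,0.021,0.043,0,13.5],[-0.2,0.0225,0.0475,0,14.8],[-0.2,0.0239,0.0521,0,16.2],[-0.2,0.0252,0.0566,0,17.5],[-0.2,0.0264,0.0612,0,18.9],[-0.2,0.0264,0.0612,0,18.9]]]'
python3 -c "
from meas import *
measure('w7');snap('top','top7');snap('side','side7')"
```

```text
time_s: 9.85
eef_pos: [515.3, -109.5, 10.3]
ee_rot: [-0.0, 0.999, 0.045, -0.0]
force: [-0.4, -0.0, -0.5]
grip_width: 0.6
tcp [-139.6    0.1] yaw 0.0015 t 9.85 F [-0.4 -0.  -0.5]
L 37 dir 0.0058 pt [-57.9  43.7]
R 37 dir 0.0043 pt [-68.  -43.2]
rear normal 0.0107 [-127.4    2.5] ends [-38.  44.] [-54.1 -43.3]
```

View pics/w7.png

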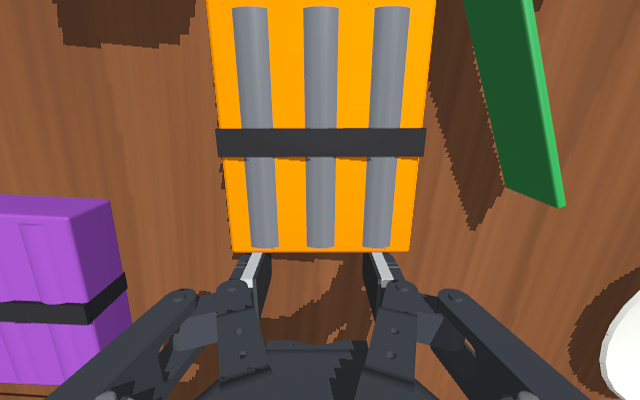

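View pics/side7.png

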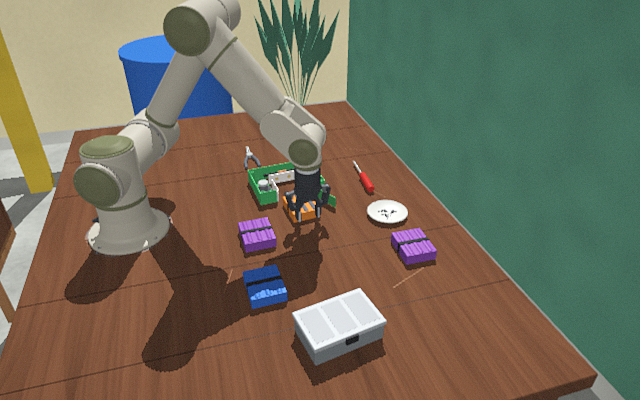

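w7: the pack is square (0.005 rad) and on the centre line within 0.5 mm. Before entering I use the depth image to check how low the gripper linkage hangs relative to the 45 mm walls and the flap.

Run:
```python
from h import *
z=np.load("pics/w7.npz"); d=z["d"]; f,c=cam("wrist"); H=np.array(c["hand_eye"])
v,u=np.mgrid[225:400:2,0:640:2]; D=d[225:400:2,0:640:2]
P=np.stack([(u-c["cx"])/f*D,(v-c["cy"])/f*D,D],-1).reshape(-1,3)[D.ravel()>0]@H[:3,:3].T+H[:3,3]
# tool coords: z up above tcp = -z
hgt=-P[:,2]
for a,b in((0,12),(12,24),(24,36),(36,48),(48,60),(60,75),(75,100)):
    m=(hgt>a)&(hgt<b)&(np.abs(P[:,0])<90)&(P[:,1]<20)
    if m.any(): print(a,b,"x",P[m,0].min().round(),P[m,0].max().round(),"y(min=front)",P[m,1].min().round(),P[m,1].max().round(),m.sum())
```

```text
0 12 x -39.0 35.0 y(min=front) -7.0 11.0 37
12 24 x -44.0 44.0 y(min=front) -28.0 11.0 1437
24 36 x -41.0 37.0 y(min=front) -11.0 11.0 295
36 48 x -49.0 47.0 y(min=front) -14.0 11.0 318
48 60 x -61.0 57.0 y(min=front) -14.0 13.0 1339
60 75 x -64.0 61.0 y(min=front) -18.0 13.0 2038
75 100 x -68.0 65.0 y(min=front) -21.0 12.0 5784
```

The linkage only gets wider than ±49 mm above z≈58, so it clears the walls and flap. Pushing into the funnel, first 70 mm.

```bash
python3 -m pendant '[[[-0.2,-0.0005,0.006,0,0],[-0.2,-0.0011,0.012,0,0],[-0.2,-0.0016,0.018,0,0],[-0.2,-0.0021,0.024,0,0],[-0.2,-0.0026,0.029,0,0],[-0.2,-0.003,0.034,0,0],[-0.2,-0.0035,0.039,0,0],[-0.2,-0.0039,0.044,0,0],[-0.2,-0.0044,0.049,0,0],[-0.2,-0.0048,0.054,0,0],[-0.2,-0.0053,0.059,0,0],[-0.2,-0.0057,0.064,0,0],[-0.2,-0.0062,0.07,0,0],[-0.2,-0.0062,0.07,0,0]]]'
python3 -c "
from meas import *
measure('w8')"
```

```text
time_s: 11.4
eef_pos: [508.8, -39.2, 10.2]
ee_rot: [-0.0, 0.999, 0.045, -0.0]
force: [-0.2, 0.5, -0.6]
grip_width: 0.601
tcp [-69.    0.4] yaw 0.0004 t 11.4 F [-0.2  0.5 -0.6]
L 37 dir -0.0006 pt [ 3.7 43.3]
R 37 dir -0.4968 pt [ -1.9 -56.2]
rear normal 0.7013 [-16.5 -32.2] ends [17.2 43.5] [ 18.  -84.8]
```

View pics/w8.png

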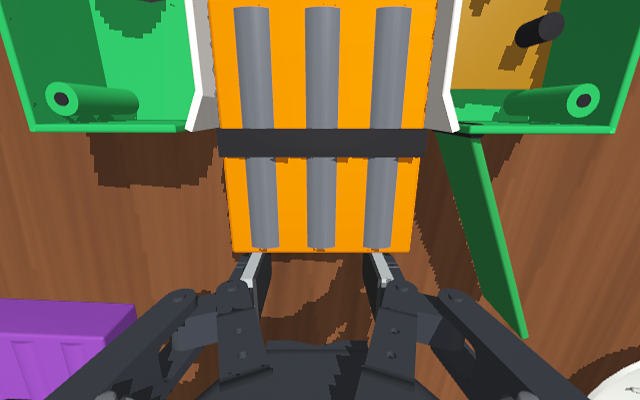

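w8: the pack is between the cheeks with even gaps, at (210,60) and (435,60), and no force. Continuing to near home, then gently against the stop.

```bash
python3 -m pendant '[[[-0.2,-0.0005,0.006,0,0],[-0.2,-0.0011,0.012,0,0],[-0.2,-0.0016,0.018,0,0],[-0.2,-0.0021,0.024,0,0],[-0.2,-0.0026,0.029,0,0],[-0.2,-0.003,0.034,0,0],[-0.2,-0.0035,0.039,0,0],[-0.2,-0.0039,0.044,0,0],[-0.2,-0.0044,0.049,0,0],[-0.2,-0.0048,0.054,0,0],[-0.2,-0.0052,0.058,0,0],[-0.2,-0.0052,0.058,0,0]]]'
python3 -m pendant '[[[-0.2,-0.0002,0.002,0,0],[-0.2,-0.0003,0.003,0,0],[-0.2,-0.0003,0.0035,0,0],[-0.2,-0.0004,0.0045,0,0]]]'
python3 -c "
from meas import *
measure('w9')"
```

```text
time_s: 12.65
eef_pos: [503.8, 18.4, 10.3]
ee_rot: [-0.0, 0.999, 0.045, -0.0]
force: [-0.5, -0.8, -0.6]
grip_width: 0.6
time_s: 13.05
eef_pos: [503.6, 22.1, 10.3]
ee_rot: [0.0, 0.999, 0.044, 0.0]
force: [0.5, -2.9, 1.0]
grip_width: 0.599
tcp [-7.4  0.1] yaw -0.0003 t 13.05 F [ 0.5 -2.9  1. ]
L 38 dir 0.0031 pt [58.9 42.9]
R 38 dir -0.0116 pt [ 65.2 -84.2]
rear normal 0.2331 [ 16.2 -31.1] ends [78.4 43.2] [ 76.9 -85.8]
```

View pics/w9.png

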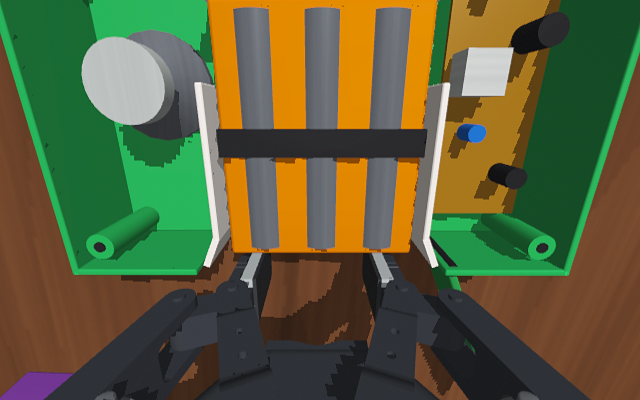

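w9: the rear edge, at row 250, is just inside the mouth tips at row 265, and the force is rising. Pressing on in 1 mm steps until it stops.

```bash
python3 -m pendant '[[[-0.2,-0.0001,0.001,0,0],[-0.2,-0.0001,0.0015,0,0]]]'; python3 -m pendant '[[[-0.2,-0.0001,0.001,0,0],[-0.2,-0.0001,0.001,0,0]]]'
```

```text
time_s: 13.3
eef_pos: [503.4, 23.8, 10.4]
ee_rot: [0.0, 0.999, 0.045, 0.0]
force: [0.4, -3.3, -0.1]
grip_width: 0.601
time_s: 13.5
eef_pos: [503.3, 24.9, 10.4]
ee_rot: [-0.0, 0.999, 0.045, 0.0]
force: [-0.2, -1.4, 1.3]
grip_width: 0.596
```

```bash
python3 -m pendant '[[[-0.2,-0.0001,0.001,0,0],[-0.2,-0.0001,0.001,0,0]]]'; python3 -m pendant '[[[-0.2,-0.0001,0.001,0,0],[-0.2,-0.0001,0.001,0,0]]]'
```

```text
time_s: 13.7
eef_pos: [503.2, 25.7, 10.3]
ee_rot: [0.0, 0.999, 0.045, 0.0]
force: [0.2, -4.8, 1.9]
grip_width: 0.596
time_s: 13.9
eef_pos: [503.2, 25.8, 10.4]
ee_rot: [0.001, 0.999, 0.045, 0.0]
force: [-0.8, -11.1, 2.0]
grip_width: 0.599
```

The force has jumped to 11 N with almost no motion, so this is the stop. One more small press, then look.

```bash
python3 -m pendant '[[[-0.2,-0.0001,0.001,0,0],[-0.2,-0.0001,0.001,0,0]]]'; 
python3 -m pendant '[[[-0.2,0.0003,-0.006,0,0],[-0.2,0.001,-0.02,0,0],[-0.2,0.003,-0.05,0,0],[-0.2,0.003,-0.05,0.03,0],[-0.2,0.003,-0.05,0.08,0],[-0.2,0.003,-0.05,0.13,0],[-0.2,0.003,-0.05,0.15,0],[-0.2,0.003,-0.05,0.15,0]]]'
python3 -c "
from h import *
wsnap('w10');snap('side','side10')"
```

```text
time_s: 14.1
eef_pos: [503.1, 25.8, 10.4]
ee_rot: [0.002, 0.999, 0.045, 0.0]
force: [-1.8, -17.9, 0.5]
grip_width: 0.597
time_s: 14.9
eef_pos: [507.2, -22.8, 163.2]
ee_rot: [0.001, 0.999, 0.045, 0.003]
force: [-0.4, -0.2, -0.8]
grip_width: 0.603
```

View pics/w10.png

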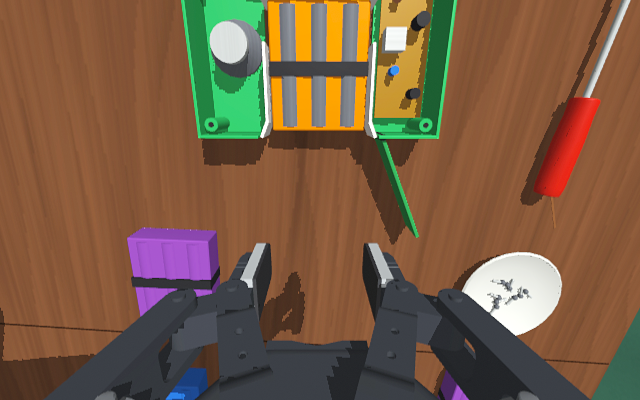

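w10: the pack is in the bay, with its rear edge at row 131 and the casing front edge at row 137. The flap runs from (384,140) to (416,236). Next I measure the seating and the flap, and plan the flap sweep.

Run:
```python
from h import *
np.set_printoptions(suppress=True,precision=1)
t=cv2.imread("pics/w10.png"); cv2.imwrite("pics/w10a.png",cv2.resize(t[0:250,170:460],None,fx=2.7,fy=2.4,interpolation=cv2.INTER_CUBIC))
h=cv2.cvtColor(t,cv2.COLOR_BGR2HSV); m=cv2.inRange(h,(10,180,130),(24,255,255))
print("rear",[cas(wplane("w10",u,np.where(m[:160,u])[0].max()+.5,30)) for u in (280,300,320,340,360)])
g=cv2.inRange(h,(55,100,60),(80,255,255))
print("front lip z45",[cas(wplane("w10",u,np.where(g[:150,u])[0].max()+.5,45)) for u in (210,225,245,410,425,432)])
print("corners",cas(wplane("w10",199,138,45)),cas(wplane("w10",438,137,45)))
hh=cas(wplane("w10",384,141,39));e=cas(wplane("w10",417,236,39));print("flap",hh,e,np.linalg.norm(e-hh),"ang",np.arctan2(-(e-hh)[0],(e-hh)[1]))
s=monitor.sense();p=s["eef_pos"][:2];print(s["eef_pos"],s["joints"])
k,q=np.cos(TH),np.sin(TH);Rc=np.array([[k,-q],[q,k]]);H=np.array([-2,-58.])
for a,off,r in [(2.02,42,80),(2.0,15,80)]+[(x,16,80) for x in np.arange(1.9,.05,-.1)]+[(.05,20,80),(0,14,80),(0,10,80)]:
    w=M+Rc@(H+r*np.array([-np.sin(a),np.cos(a)])+off*np.array([-np.cos(a),-np.sin(a)])); print(round(a,2),off,((w-p)/1000).round(4).tolist(),w)
```

```text
rear [array([ 7.1, 36.6]), array([ 7.1, 17.4]), array([ 7.1, -1.8]), array([  7.1, -21. ]), array([  7.1, -40.2])]
front lip z45 [array([ 1., 99.]), array([ 1. , 85.3]), array([ 1. , 67.1]), array([  1. , -84.1]), array([  1. , -97.9]), array([   1. , -104.3])]
corners [  1.4 109. ] [   2.3 -109.7]
flap [ -1.9 -61.9] [ -99.9 -103.8] 106.56527957953003 ang 1.9751151309138641
[505.6 -22.3 159.6] [-0.3  0.3  1.7  0.   1.1 -0.4]
2.02 42 [0.1325, 0.0079] [638.  -14.5]
2.0 15 [0.1081, -0.007] [613.6 -29.4]
1.9 16 [0.1025, -0.0116] [608.1 -33.9]
1.8 16 [0.0956, -0.016] [601.2 -38.3]
1.7 16 [0.0883, -0.0196] [593.9 -42. ]
1.6 16 [0.0807, -0.0225] [586.3 -44.9]
1.5 16 [0.0729, -0.0247] [578.4 -47. ]
1.4 16 [0.0648, -0.026] [570.4 -48.4]
1.3 16 [0.0567, -0.0266] [562.2 -48.9]
1.2 16 [0.0485, -0.0263] [554.1 -48.6]
1.1 16 [0.0404, -0.0252] [546.  -47.5]
1.0 16 [0.0325, -0.0233] [538.1 -45.6]
0.9 16 [0.0248, -0.0206] [530.4 -43. ]
0.8 16 [0.0174, -0.0172] [523.  -39.5]
0.7 16 [0.0104, -0.013] [516.  -35.4]
0.6 16 [0.0038, -0.0082] [509.4 -30.5]
0.5 16 [-0.0022, -0.0028] [503.3 -25.1]
0.4 16 [-0.0077, 0.0033] [497.8 -19. ]
0.3 16 [-0.0126, 0.0098] [493.  -12.5]
0.2 16 [-0.0167, 0.0169] [488.8  -5.5]
0.1 16 [-0.0202, 0.0242] [485.4   1.9]
0.05 20 [-0.0211, 0.0241] [484.5   1.8]
0 14 [-0.0231, 0.0339] [482.5  11.6]
0 10 [-0.0234, 0.0379] [482.2  15.6]
```

View pics/w10a.png

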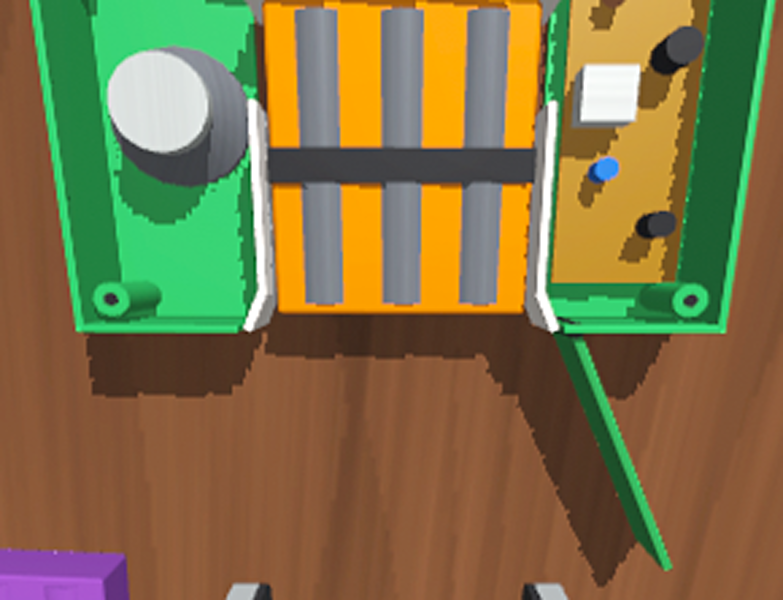

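View pics/side10.png

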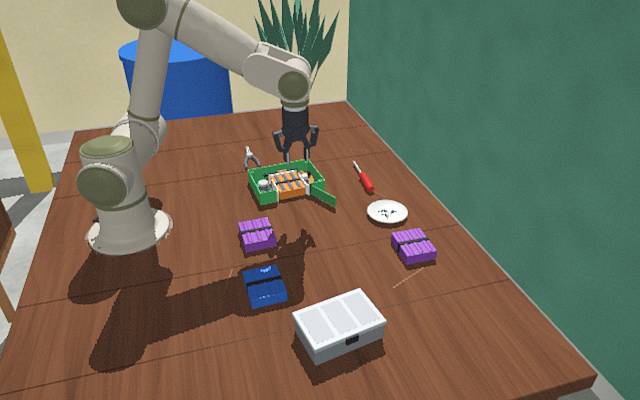

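The rear edge is 6.1 mm behind the lip, as it should be (6 mm), so the pack is home. Now I shut the fingers and go down outside the flap, between it and the casing front.

```bash
python3 -m pendant '[[[1,0.05,0.003,0,0],[1,0.1,0.006,0,0],[1,0.1325,0.008,0,0],[1,0.1325,0.008,0,0],[1,0.1325,0.008,0,0],[1,0.1325,0.008,0,0],[1,0.1325,0.008,-0.04,0],[1,0.1325,0.008,-0.08,0],[1,0.1325,0.008,-0.1,0],[1,0.1325,0.008,-0.1,0]]]'
python3 - <<'E'
from h import *
s=wsnap('w11'); z=np.load("pics/w11.npz"); d=z["d"]; f,c=cam("wrist"); H=np.array(c["hand_eye"])
v,u=np.mgrid[0:400,0:640]
P=np.stack([(u-c["cx"])/f*d,(v-c["cy"])/f*d,d],-1).reshape(-1,3)[d.ravel()>0]@H[:3,:3].T+H[:3,3]
h=-P[:,2]
for a,b in((-3,10),(10,20),(20,35),(35,50),(50,70)):
    m=(h>a)&(h<b)&(abs(P[:,0])<60)&(abs(P[:,1])<40)
    if m.any(): print(a,b,P[m,0].min(),P[m,0].max(),P[m,1].min(),P[m,1].max(),m.sum())
E
```

```text
time_s: 16.0
eef_pos: [636.1, -14.0, 57.5]
ee_rot: [-0.001, 0.999, 0.044, -0.003]
force: [0.3, -0.8, 0.5]
grip_width: -0.0
-3 10 -13.289003367113882 10.39897522326887 -11.603265484666949 -6.052490223099099 143
10 20 -15.105776922782589 11.792001111631915 -11.470729582045763 -5.780314694811665 480
20 35 -15.243338571159974 12.049586695582516 -11.63625103188268 -5.677269926079958 852
35 50 -34.06318294124631 30.69542817354566 -14.048064252888807 11.931882898473035 2090
50 70 -49.99617215369469 47.44115444717884 -17.79748062696126 12.738458833617017 9706
```

View pics/w11.png

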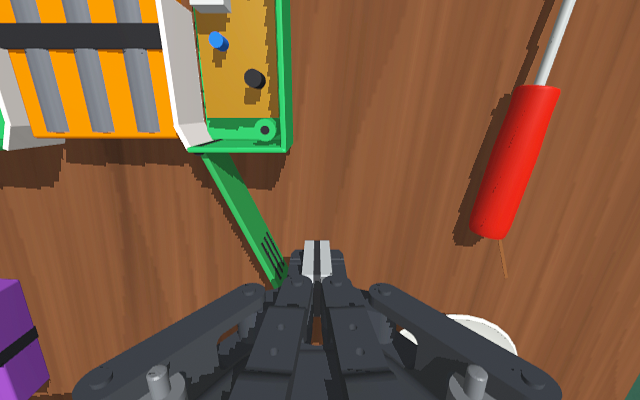

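w11: the shut fingertips at (317,245) are outside the flap (edge at (280,285)), clear of the screwdriver and saucer. Now down and into the sweep.

```bash
python3 -m pendant '[[[1,0,0,-0.03,0],[1,0,0,-0.042,0],[1,0,0,-0.042,0],[1,-0.012,-0.007,-0.042,0],[1,-0.024,-0.015,-0.042,0],[1,-0.03,-0.0195,-0.042,0],[1,-0.0334,-0.0217,-0.042,0],[1,-0.0368,-0.0238,-0.042,0],[1,-0.0404,-0.0257,-0.042,0],[1,-0.0441,-0.0275,-0.042,0],[1,-0.0479,-0.029,-0.042,0],[1,-0.0517,-0.0304,-0.042,0],[1,-0.0557,-0.0316,-0.042,0],[1,-0.0596,-0.0325,-0.042,0],[1,-0.0596,-0.0325,-0.042,0]]]'
python3 -c "
from h import *
wsnap('w12')"
```

```text
time_s: 17.55
eef_pos: [578.4, -46.8, 18.3]
ee_rot: [-0.0, 0.999, 0.044, -0.0]
force: [-0.2, -0.4, 0.0]
grip_width: -0.0
```

View pics/w12.png

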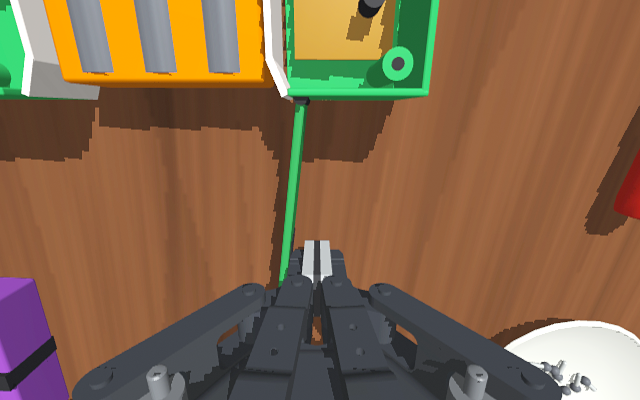

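w12: the flap is following, now about straight out. I sweep on to about 0.2 rad.

```bash
python3 -m pendant '[[[1,-0.004,-0.0008,0,0],[1,-0.008,-0.0014,0,0],[1,-0.0162,-0.0019,0,0],[1,-0.0243,-0.0016,0,0],[1,-0.0324,-0.0005,0,0],[1,-0.0403,0.0014,0,0],[1,-0.048,0.004,0,0],[1,-0.0554,0.0075,0,0],[1,-0.0624,0.0116,0,0],[1,-0.069,0.0165,0,0],[1,-0.0751,0.0219,0,0],[1,-0.0806,0.028,0,0],[1,-0.0854,0.0345,0,0],[1,-0.0896,0.0415,0,0],[1,-0.0896,0.0415,0,0]]]'
python3 -c "
from h import *
wsnap('w13')"
```

```text
time_s: 19.1
eef_pos: [488.7, -4.3, 18.3]
ee_rot: [-0.0, 0.999, 0.045, -0.0]
force: [-0.1, -0.5, -0.2]
grip_width: -0.001
```

View pics/w13.png

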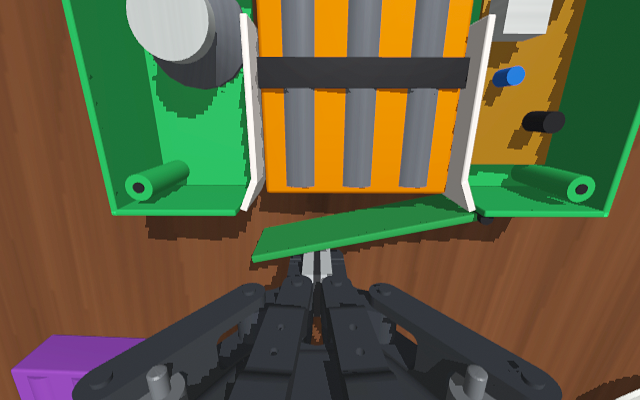

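w13: the flap, from (253,260) to (478,212), is nearly shut. Pushing straight on to its end stop.

```bash
python3 -m pendant '[[[1,-0.002,0.004,0,0],[1,-0.003,0.008,0,0],[1,-0.0035,0.011,0,0],[1,-0.004,0.013,0,0],[1,-0.004,0.0145,0,0],[1,-0.004,0.0145,0,0]]]'
python3 -m pendant '[[[1,0,0.001,0,0],[1,0,0.0015,0,0],[1,0,0.002,0,0]]]'
```

```text
time_s: 19.75
eef_pos: [485.3, 9.5, 18.3]
ee_rot: [-0.0, 0.999, 0.045, -0.0]
force: [0.4, 0.7, -0.3]
grip_width: 0.001
time_s: 20.05
eef_pos: [485.3, 11.3, 18.3]
ee_rot: [0.0, 0.999, 0.044, -0.0]
force: [-0.7, 0.3, 0.0]
grip_width: -0.002
```

```bash
python3 -m pendant '[[[1,0,0.001,0,0],[1,0,0.0015,0,0],[1,0,0.002,0,0]]]';python3 -m pendant '[[[1,0,0.001,0,0],[1,0,0.0015,0,0],[1,0,0.0015,0,0]]]'
```

```text
time_s: 20.35
eef_pos: [485.3, 13.4, 18.3]
ee_rot: [0.0, 0.999, 0.045, -0.0]
force: [-0.2, -0.4, -0.5]
grip_width: 0.001
time_s: 20.65
eef_pos: [485.3, 14.3, 18.3]
ee_rot: [0.0, 0.999, 0.045, -0.0]
force: [-0.4, -4.6, 0.8]
grip_width: -0.002
```

```bash
python3 -c "
from h import *
wsnap('w14')"
```

```text
(no output)
```

View pics/w14.png

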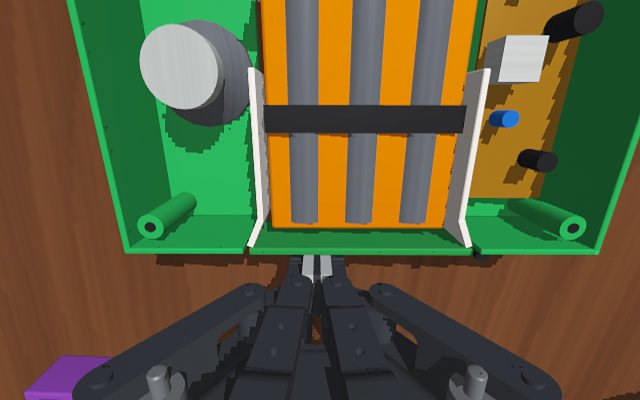

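w14: the flap lies parallel across the mouth at row 250 and the contact force is rising. A little more to confirm the hard stop, then back off.

```bash
python3 -m pendant '[[[1,0,0.001,0,0],[1,0,0.0015,0,0],[1,0,0.0015,0,0]]]'; python3 -m pendant '[[[1,0,-0.006,0,0],[1,0,-0.02,0,0],[1,0,-0.05,0,0],[1,0,-0.08,0,0],[1,0,-0.08,0.05,0],[1,0,-0.08,0.1,0],[1,0,-0.08,0.15,0],[1,0,-0.08,0.16,0],[1,0,-0.08,0.16,0]]]'
python3 - <<'E'
from h import *
np.set_printoptions(suppress=True,precision=1)
wsnap('w15');snap('side','side15')
t=cv2.imread("pics/w15.png");h=cv2.cvtColor(t,cv2.COLOR_BGR2HSV); m=cv2.inRange(h,(10,180,110),(24,255,255)); g=cv2.inRange(h,(50,90,40),(80,255,255))
for u in range(190,460,15):
    a=np.where(m[:240,u])[0]; b=np.where(g[:240,u])[0]
    print(u,"pack rear",cas(wplane("w15",u,a.max()+.5,30)) if len(a)>5 else None,"green lowest z39",cas(wplane("w15",u,b.max()+.5,39)) if len(b) else None)
E
```

```text
time_s: 21.0
eef_pos: [485.3, 14.6, 18.4]
ee_rot: [0.001, 0.999, 0.045, -0.0]
force: [-3.5, -14.6, 0.3]
grip_width: -0.003
time_s: 21.9
eef_pos: [485.8, -64.3, 179.6]
ee_rot: [0.001, 0.999, 0.044, 0.002]
force: [-0.2, -0.3, -0.5]
grip_width: -0.001
190 pack rear None green lowest z39 None
205 pack rear None green lowest z39 None
220 pack rear None green lowest z39 [ 61.6 112. ]
235 pack rear None green lowest z39 [  0.4 104.2]
250 pack rear None green lowest z39 [-0.5 90.1]
265 pack rear None green lowest z39 [-0.5 75.8]
280 pack rear None green lowest z39 [-0.4 61.6]
295 pack rear None green lowest z39 [-3.1 47.4]
310 pack rear [ 5.5 33.2] green lowest z39 [-3.1 33.1]
325 pack rear [ 5.5 18.6] green lowest z39 [-3.1 18.8]
340 pack rear [5.5 4. ] green lowest z39 [-4.   4.4]
355 pack rear [  5.5 -10.7] green lowest z39 [-4.  -9.9]
370 pack rear [  5.5 -25.3] green lowest z39 [ -4.  -24.2]
385 pack rear [  6.4 -39.9] green lowest z39 [ -4.  -38.5]
400 pack rear [ 17.2 -53.5] green lowest z39 [ -3.1 -52.8]
415 pack rear [ 17.2 -67.9] green lowest z39 [ -0.4 -66.8]
430 pack rear [ 17.2 -82.4] green lowest z39 [ -0.4 -81.1]
445 pack rear [ 32.  -94.8] green lowest z39 [ -0.4 -95.4]
```

View pics/w15.png

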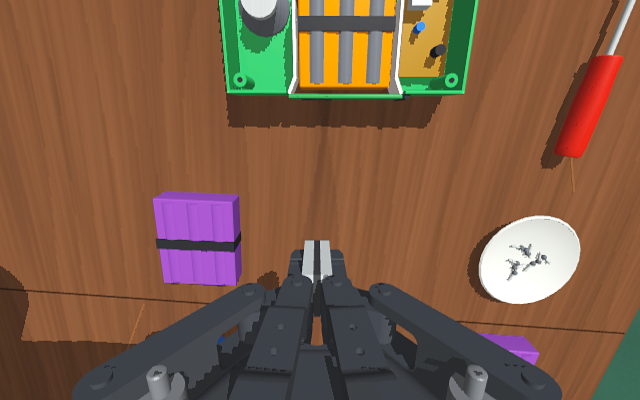

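View pics/side15.png

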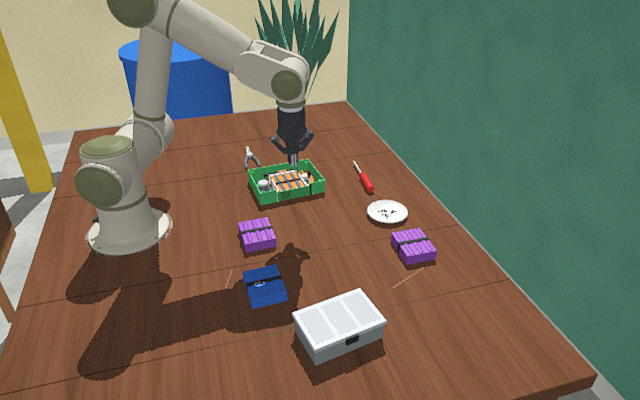

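w15 and the side view: the flap is shut, parallel to the casing front (row 96). The pack's rear edge is about 6 mm inside the mouth, and everything else is where it started in the side view. Handing in.

```bash
python3 -c "
from h import *
print(order.finish_job())"
```

```text
the job is handed in; nothing more can be done
None
```

The battery pack is home against the stop and the flap is shut behind it. I handed the job in at about 22 s; no verdict is reported.

**What I did**
- **Straightening:** I turned the orange pack square with one finger of the partly closed gripper behind its rear right corner.
- **Into the bay:** I steered it onto the centre line with a two-finger push along an S-curve, then pushed it between the cheeks. At the stop the force rose to 18 N with no further motion.
- **Flap:** I swept it shut with the closed fingers. At its end stop the force reached about 15 N.

**Last checks**
- **Pack:** the rear edge is 5.5–6.4 mm inside the mouth (nominal 6 mm). The pack was pushed low and stayed flat in every picture.
- **Flap:** the outer face is at casing x of -3 to -4 mm along its length (nominal -4 mm), so it is shut to within the camera's accuracy.
- **Bystanders and look-alikes:** by eye they are in the same places in the first and last side views. I did not measure them.
- **Disagreements:** triangulating heights from two views was rough, up to 27 mm off at the casing corners. I therefore used the given heights for the casing and flap, checked against the given sizes and the cheek spacing.

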